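Free the seized clamp lever of a microtome and draw its knife carriage back

TASK

The lever that clamps the microtome's knife carriage has seized. Work it to and fro in small strokes, pressing no harder than a fingertip would so the handle is not broken, until it breaks free, and swing it fully open; then draw the carriage right back from the wax block to its stop and swing the lever home again to clamp it there. Keep off the knife holder, leave the other things where they lie, and let go at the end.

Things in the scene. Friction and masses are not known exactly. Their poses are not given: they have to be found in the camera images.
- microtome: microtome, fixed: black base 310 x 580 mm, grey front tray (54 mm high, side lips to 61 mm), white housing behind it, 275 mm high. Origin on the bench below the lever's stud with the carriage fully in; z up, y along the rail away from the housing (operator's side), x to the operator's left. Housing front at y = -197 mm, wax block's face y = -120 mm, 165 mm high; tray's front edge y = +160 mm
- carriage (a joint): slide of the knife carriage (m): 0 = fully in, growing along the microtome's y to its stop at 0.050. Grey slab 150 mm wide (x), from 35 mm before the stud's axis to 115 mm behind it, top 87 mm above the bench. A lever within 0.25 rad of 0 holds it fully in or fully back (2 mm slack) and cannot close anywhere between; with the lever open it slides stiffly, 8 N plus 20 N per m/s
- carriage_top (a point): point on the carriage's top, on the axis of the lever's upright stud, 87 mm above the bench, moving with the carriage; its axes are those of the microtome
- clamp (a joint): lever angle (rad), positive anticlockwise from above = opening. 0: handle along the microtome's x. Stops: -0.20 home, 1.50 fully open. Dry friction 0.16 N m. Seized: hard stops 0.055 to 0.075 either side of 0; reaching the stop on the side whose turn it is (they take turns, first unknown) widens the play by 0.018; pressing one side alone gains no more. Free after 5 to 7 strokes
- handle_point (a point): middle of the lever's black handle bar, 56 mm from the stud's axis, 125 mm above the bench; x outwards along the handle, z up. Bar 12 mm wide, 14 mm deep, rising outwards by 14 degrees to a 19 mm ball end 70 mm from the axis; 30 mm free below it here and 45 mm either side of its path. Steel hub 32 mm in diameter (collar 35 mm), top 122 mm above the bench
- clamp_handle: the black handle and its collar, turning with the lever; origin on the stud's axis 88 mm above the bench, x outwards along the handle. It breaks when the finger contact forces on it, all added, pass 120 N (a push of about 60 N, or a hard squeeze); pushes of 5 to 20 N are plenty, and a pinch should stay under 30 N
- knife_holder: steel blade holder, 128 mm wide (x), standing on the carriage between 62 and 118 mm behind the stud's axis (towards the housing), with the bare blade edge on top, up to 156 mm above the bench; do not touch. Origin on the bench below the stud, moving with the carriage
- wax_brush: small flat brush with a wooden handle, 143 mm long, 14 mm wide, lying on the microtome's tray on the operator's right of the carriage; origin near its middle at its underside
- cassette1: white tissue cassette, 40 x 28 x 6 mm, lying on the tray on the operator's left, towards the front; origin at the centre of its underside
- cassette2: white tissue cassette, 40 x 28 x 6 mm, lying on the tray on the operator's left, towards the housing; origin at the centre of its underside
- forceps: steel forceps, 120 mm long, lying flat on the bench; origin near their middle
- specimen_pot: clear screw-lid pot with a white lid, 56 mm diameter, 62 mm tall; origin at the centre of its foot
- slide_box: flat grey slide box, 170 x 85 x 32 mm; origin at the centre of its underside
- staining_jar: square glass staining jar with a glass lid, 62 mm wide, 110 mm tall; origin at the centre of its foot
- reagent_bottle: brown glass bottle with a black cap, 60 mm diameter, 150 mm tall; origin at the centre of its foot

How it is judged:
On the way, in this order (a step that is already met when the one before it is completed fails the run):
1. the lever has broken free and is swung fully open (within 0.15 rad of its open stop) (value of joint clamp above 1.35 rad), for 0.1 s.
2. the carriage is drawn right back (within 3 mm of its stop) (value of joint carriage above 0.047 m), for 0.1 s.
At the end, for the whole second after the job is handed in: The carriage stands at its back stop (within 4 mm), the lever is swung home again (no more than 0.1 rad short of the angle it was clamped at; farther, up to its hard home stop, is fine), and both are still (value of joint carriage above 0.046 m and value of joint clamp below 0.1 rad and velocity of joint clamp between -0.05 and 0.05 rad/s and velocity of joint carriage between -0.01 and 0.01 m/s); the robot touches nothing.
It fails at once if the lever's handle is pushed and squeezed with more than 120 N (contact force between the fingers and clamp_handle above 120 N).
It fails at once if the knife holder is touched (contact force between any of the fingers, the arm and knife_holder above 1 N).
It fails at once if something on the bench or the tray is shoved more than 30 mm away (distance of any of wax_brush, cassette1, cassette2, forceps, specimen_pot, slide_box, staining_jar, reagent_bottle from where it was at the start of the episode above 0.03 m).
It also fails if it takes over 54 s, if anything falls off the work surface, if the arm or the gripper's body presses on something with over 40 N, if the wrist force passes 120 N, or if a joint passes its speed limit or range.

ROBOT

A 6-joint arm with a two-finger parallel gripper is mounted at the origin on the work surface. World frame = base frame: x ahead of the robot, y to its left, z up, the work surface at z = 0. Lengths are in m, angles in rad, forces in N, time in s.
With the tool pointing down it reaches from about 0.325 to 0.9 m from the base axis. Payload 3.5 kg.
Tool frame: the origin (TCP) lies at the very end of the fingers, on their centre line; the grasp point (between the pads) lies 19 mm behind it; y points along the fingers, z is the direction in which the jaws open and shut, and the axes are right-handed (so a half turn about y gives the same grasp; the last joint's range is limited). The gripper opens to 85 mm and grips with 20 to 120 N. Pads are 22 mm wide; open, the fingers measure 114 mm over their backs; the gripper's body (76 mm by 85 mm) begins 54 mm behind the grasp point. The pads swing forward as they close: fully open they stand 13 mm farther back than shut.
Start: joints at [-1.36, 0.276, -0.026, 1.268, 0, 1.467], TCP at [0.193, -0.594, 0.231] pointing down, gripper open.
Joint ranges: [-3.12, 3.12], [-0.85, 1.88], [-1.08, 1.24], [-1.95, 2.15], [-1.57, 1.53], [-3.14, 3.14]. Speed limits (rad/s): [2.57, 2.57, 3.14, 3.14, 3.14, 3.14].

INTERFACE

Orientations are given as a 3x3 rotation matrix whose columns are the frame's x, y, z axes.
In Python, from station import manip, viewer, sign_off gives the robot as it stands.
- The arm moves only by the shell command python3 -m creep 'ROWS' [FORCE]. ROWS is JSON, a list of rows, each a list of 7 numbers: the shift along the tool's x, y, z in mm, then the turn, a rotation vector about the tool's x, y, z in rad, then the opening, from 0 (shut) to 1 (fully open). A call has 1 to 20 rows; each row shifts and turns the pose as measured when the row begins, along the tool's axes as they then stand; what a row does not reach is not made up. A row lasts 1/10 s, in which the tool goes at most 50 mm and 8.59 degrees, less where a joint would pass 70% of its speed; a pose out of reach is approached as far as the arm can. A call with a gripper value outside its range is refused whole. The fingers move at their own pace and stop on an object; FORCE is the grip in N (left out, the last holds). Time passes only in rows, so rows that do not move let the fingers close. It gives the time, the measured TCP pose, the force and the opening at its end, in the units of the state.
- manip.read_state(): the state, without advancing time (a new reading comes with each control period).
- viewer.grab_frame(name): name is "scene" or "top"; returns a dict with "pixels" (400x640x3 uint8, red, green, blue), "intrinsics" (3x3 intrinsics, pixels), "position" and "attitude" of the camera in the world. Camera axes: x right, y down, z forward; pixel columns grow to the right and rows downward; lengths in m; the calibration is good to about 2 mm. A picture is of the moment at which its call begins. There is no depth.
- sign_off(): hands the job in, once; it reports no verdict.
The state is a dict: "time": time; "joint_positions": joint angles; "dq": joint speeds; "joint_torque": joint torques, N m; "eef_pos": TCP position; "tool_rot": TCP orientation; "contact_force": force on the tool from outside, world axes, zero at the start; "moment": the same for the moment, N m; "width": opening from 0.0 (shut) to 1.0 (fully open).
Only numpy, scipy, OpenCV 4.12 (cv2) and the standard library are available. Lean on these libraries where they do the work, as an engineer would, in place of code of your own. Each camera call takes 0.05 s, during which the arm holds its last target.

## Working session

There is one attempt and no reset: what is moved stays moved. The work goes in short steps, Python scripts to look and compute and a shell command to move; the robot and the scene stay as the last step left them, time stands still between calls to the robot, and variables do not carry over. Pictures are saved under pics/ and viewed, and the job is handed in when it is done.

```bash
ls; mkdir -p pics; python3 - <<'E'
from station import manip, viewer
import cv2,numpy as np
s=manip.read_state()
for k,v in s.items(): print(k,np.round(v,3).tolist())
for n in("scene","top"):
    f=viewer.grab_frame(n); cv2.imwrite(f"pics/{n}0.png",f["pixels"][:,:,::-1]); print(n,np.round(f["intrinsics"],1).tolist(),np.round(f["position"],4).tolist(),np.round(f["attitude"],4).tolist())
E
```

```text
pics
time 0.0
joint_positions [-1.36, 0.277, -0.028, 1.268, 0.0, 1.467]
dq [0.001, 0.0, -0.0, -0.0, -0.002, 0.0]
joint_torque [-0.001, -44.551, 29.52, 0.016, -0.0, -0.0]
eef_pos [0.193, -0.594, 0.23]
tool_rot [[-0.951, -0.0, 0.309], [-0.309, 0.002, -0.951], [-0.0, -1.0, -0.002]]
contact_force [-0.36, 0.323, -0.132]
moment [-0.036, 0.046, 0.013]
width 0.999
scene [[410.8, 0.0, 328.8], [0.0, 410.8, 200.4], [0.0, 0.0, 1.0]] [1.0258, 0.9013, 0.7566] [[-0.871, 0.289, -0.3973], [0.4909, 0.5429, -0.6814], [0.0188, -0.7885, -0.6147]]
top [[416.0, 0.0, 317.5], [0.0, 416.0, 200.4], [0.0, 0.0, 1.0]] [0.4602, 0.1925, 0.9535] [[0.028, -0.9847, 0.1717], [-0.9996, -0.0275, 0.005], [-0.0002, -0.1718, -0.9851]]
```

View pics/scene0.png

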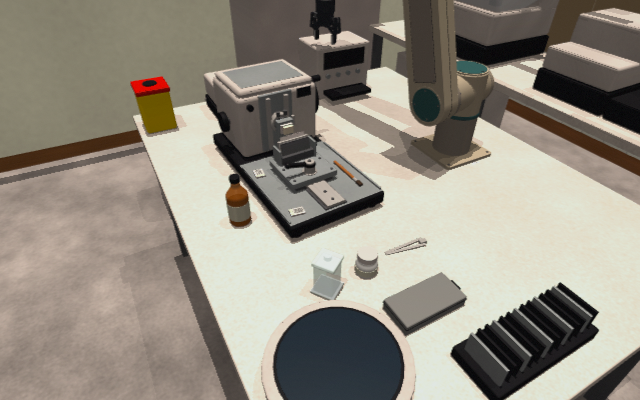

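View pics/top0.png

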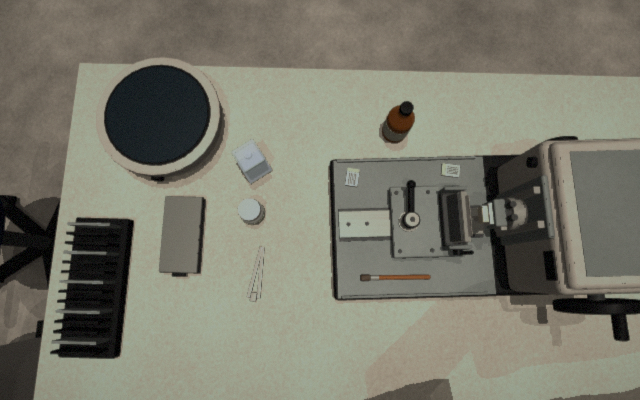

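```bash
python3 - <<'E'
import cv2
a=cv2.imread("pics/top0.png")[145:305,320:520]; cv2.imwrite("pics/t0z.png",cv2.resize(a,None,fx=4,fy=3.75 and 4,interpolation=2)[:600])
E
cat > h.py <<'E'
import numpy as np
K=np.array([[416,0,317.5],[0,416,200.4],[0,0,1]]);P=np.array([.4602,.1925,.9535])
R=np.array([[0.028,-0.9847,0.1717],[-0.9996,-0.0275,0.005],[-0.0002,-0.1718,-0.9851]])
def w(u,v,z):
    d=R@np.linalg.solve(K,[u,v,1]); return P+d*(z-P[2])/d[2]
E
python3 - <<'E'
from h import *
for n,u,v,z in [("stud",411,219.5,.122),("ball",411,183,.13),("trayTL",331.5,160,.061),("trayBL",334,299,.061)]: print(n,w(u,v,z).round(4))
E
```

```text
stud [0.5714 0.0075 0.122 ]
ball [0.6448 0.0085 0.13  ]
trayTL [0.7074 0.1686 0.061 ]
trayBL [0.4075 0.1567 0.061 ]
```

View pics/t0z.png

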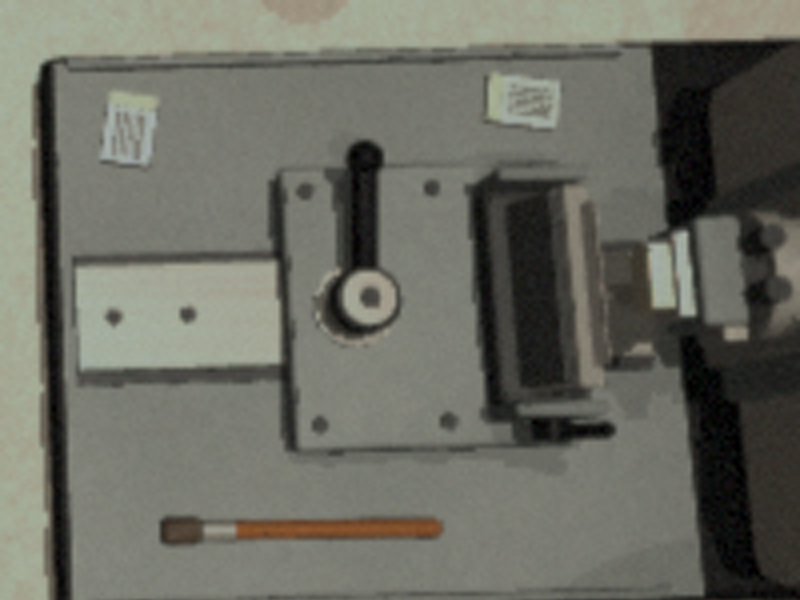

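```bash
python3 - <<'E'
from h import *
q=lambda X,Y,z:w(320+X/4,145+Y/4,z)
def an(a,b): d=b-a; return np.degrees(np.arctan2(d[1],d[0])).round(2)
H=q(370,297,.122);B=q(365,156,.1285);print("hub",H,"ball",B,an(H,B),np.linalg.norm((B-H)[:2]))
print("carriage front edge",an(q(293,450,.087),q(280,172,.087)), q(293,450,.087),q(280,172,.087))
print("front edge",an(q(60,598,.061),q(45,65,.061)))
print("rail",an(q(78,370,.06),q(75,260,.06)))
print("lip (y)",an(q(620,48,.061),q(68,62,.061)))
E
python3 -m creep '[[0,-10,0,0,-0.145,0,0.4],[0,-10,0,0,-0.145,0,0.4]]' 20
```

```text
hub [0.57197468 0.00448229 0.122     ] ball [0.64303916 0.00767392 0.1285    ] 2.57 0.07113611654863436
carriage front edge 2.51 [0.49596839 0.03719661 0.087     ] [0.64227864 0.04361493 0.087     ]
front edge 2.84
rail 2.64
lip (y) 93.1
time: 0.3
eef_pos: [0.1923, -0.5917, 0.2473]
tool_rot: [[-0.818, -0.002, 0.576], [-0.576, 0.009, -0.818], [-0.003, -1.0, -0.008]]
contact_force: [0.6, -0.1, -0.6]
width: 0.691
```

```bash
python3 -m creep '[[0,-10,0,0,-0.143,0,0.4],[0,-10,0,0,-0.143,0,0.4],[0,-10,0,0,-0.143,0,0.4],[0,-10,0,0,-0.143,0,0.4],[0,-10,0,0,-0.143,0,0.4],[0,-10,0,0,-0.143,0,0.4],[0,-10,0,0,-0.143,0,0.4],[0,-10,0,0,-0.143,0,0.4],[0,-10,0,0,-0.143,0,0.4],[0,-10,0,0,-0.143,0,0.4],[0,-10,0,0,-0.143,0,0.4],[0,-10,0,0,-0.143,0,0.4],[0,-10,0,0,-0.143,0,0.4],[0,-10,0,0,-0.143,0,0.4],[0,-10,0,0,-0.143,0,0.4],[0,-10,0,0,-0.143,0,0.4],[0,-10,0,0,-0.143,0,0.4],[0,-10,0,0,-0.143,0,0.4]]' 20; python3 -c "
from station import manip
print(manip.read_state())"
```

```text
time: 2.1
eef_pos: [0.1917, -0.5887, 0.4207]
tool_rot: [[0.988, -0.007, -0.156], [0.156, 0.035, 0.987], [-0.002, -0.999, 0.035]]
contact_force: [0.4, -0.1, 1.1]
width: 0.401
{'time': 2.1, 'joint_positions': array([-1.36038924e+00,  2.63055512e-01,  3.45807881e-01,  1.68903146e+00,
        3.89278984e-05, -1.51685947e+00]), 'dq': array([-3.82777294e-04,  3.14528371e-02,  2.37790006e-01,  2.21538371e-01,
        7.48456955e-04, -1.47546016e+00]), 'joint_torque': array([ 1.03414393e-02, -4.47753525e+01,  2.97439331e+01,  3.33103642e-02,
       -1.90339829e-04,  9.82450247e-01]), 'eef_pos': array([ 0.19168459, -0.58865745,  0.42074196]), 'tool_rot': array([[ 0.98777669, -0.00737124, -0.15570125],
       [ 0.15586438,  0.03470108,  0.98716875],
       [-0.00187365, -0.99937055,  0.03542583]]), 'contact_force': array([ 0.41504254, -0.0652963 ,  1.10767497]), 'moment': array([ 0.0354525 ,  0.00708349, -0.0005985 ]), 'width': 0.40119801100416536}
```

```bash
cat > g.py <<'E'
import sys,numpy as np
from station import manip
from scipy.spatial.transform import Rotation as Ro
S=np.array([.571,.005]);Y0=np.radians(2.65)
def go(pos,yaw): # yaw = tool x yaw (rad)
    s=manip.read_state();R=np.array(s["tool_rot"]);c,n=np.cos(yaw),np.sin(yaw)
    T=np.array([[c,0,-n],[n,0,c],[0,-1,0]])
    print("shift mm",(R.T@(np.array(pos)-s["eef_pos"])*1000).round(1),"rot",Ro.from_matrix(R.T@T).as_rotvec().round(3), "F",np.round(s["contact_force"],1),"w",round(s["width"],3),"t",s["time"])
def lev(r,th,z,dc=0): # point at lever radius r, angle th
    y=np.array([-np.sin(Y0),np.cos(Y0)])
    p=S+dc*y+r*np.array([np.cos(th+Y0),np.sin(th+Y0)])
    return [*p,z]
E
python3 - <<'E'
from g import *
go(lev(.048,0,.35),Y0)
E
```

```text
shift mm [515.   88.2 519.2] rot [-0.035  0.11  -0.004] F [ 0.4 -0.1  1.1] w 0.401 t 2.1
```

```bash
python3 -m creep '[[0,0,0,-0.035,0.11,0,0.4],[0,0,0,0,0,0,0.4],[27,0,34,0,0,0,0.4],[27,0,34,0,0,0,0.4],[27,0,34,0,0,0,0.4],[27,0,34,0,0,0,0.4],[27,0,34,0,0,0,0.4],[27,0,34,0,0,0,0.4],[27,0,34,0,0,0,0.4],[27,0,34,0,0,0,0.4],[27,0,34,0,0,0,0.4],[27,0,34,0,0,0,0.4],[27,0,34,0,0,0,0.4],[27,0,34,0,0,0,0.4],[27,0,34,0,0,0,0.4],[27,0,34,0,0,0,0.4]]'; python3 - <<'E'
from g import *
go(lev(.048,0,.25),Y0)
E
```

```text
time: 3.7
eef_pos: [0.5496, -0.0767, 0.4109]
tool_rot: [[0.998, -0.017, -0.064], [0.065, 0.014, 0.998], [-0.016, -1.0, 0.015]]
contact_force: [1.2, -1.6, 0.4]
width: 0.4
shift mm [ 77.3 160.9  76.8] rot [-0.015  0.018 -0.016] F [ 1.2 -1.6  0.4] w 0.4 t 3.7
```

```bash
python3 -m creep '[[26,20,26,-0.005,0.006,-0.005,0.4],[26,30,26,-0.005,0.006,-0.005,0.4],[20,40,20,-0.005,0.006,-0.005,0.4],[0,40,0,0,0,0,0.4],[0,20,0,0,0,0,0.4],[0,0,0,0,0,0,0.4]]'; python3 - <<'E'
from g import *
go(lev(.048,0,.155),Y0)
E
```

```text
time: 4.3
eef_pos: [0.6209, 0.0108, 0.2521]
tool_rot: [[0.998, -0.005, -0.068], [0.068, 0.001, 0.998], [-0.005, -1.0, 0.001]]
contact_force: [-0.1, -0.1, 1.3]
width: 0.398
shift mm [-1.6 97.1 -3.5] rot [-0.001  0.021 -0.005] F [-0.1 -0.1  1.3] w 0.398 t 4.3
```

```bash
python3 -m creep '[[-2,40,-3,0,0.02,-0.005,0.4],[0,35,0,0,0,0,0.4],[0,16,0,0,0,0,0.4],[0,0,0,0,0,0,0.4]]'; python3 - <<'E'
from g import *
go(lev(.048,0,.106),Y0)
from station import viewer
import cv2
f=viewer.grab_frame("top")["pixels"][:,:,::-1][145:295,320:520]; cv2.imwrite("pics/t1.png",cv2.resize(f,None,fx=4,fy=4,interpolation=2))
f=viewer.grab_frame("scene")["pixels"][:,:,::-1][80:230,200:400]; cv2.imwrite("pics/s1.png",cv2.resize(f,None,fx=4,fy=4,interpolation=2))
E
```

```text
time: 4.7
eef_pos: [0.6209, 0.0068, 0.162]
tool_rot: [[0.999, 0.003, -0.051], [0.051, 0.001, 0.999], [0.003, -1.0, 0.001]]
contact_force: [-0.9, 0.5, -0.0]
width: 0.401
shift mm [-2.1 56.   0.5] rot [-0.001  0.005  0.003] F [-0.9  0.5 -0. ] w 0.401 t 4.7
```

View pics/t1.png

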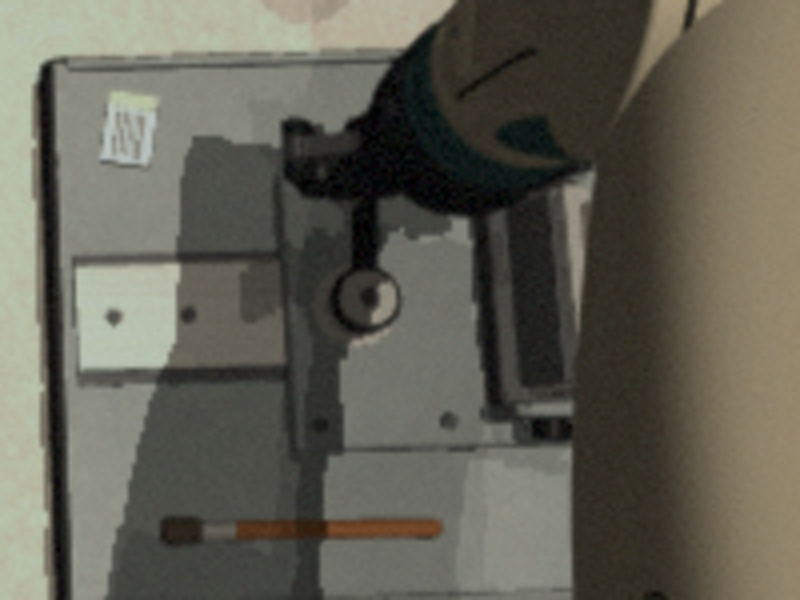

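View pics/s1.png

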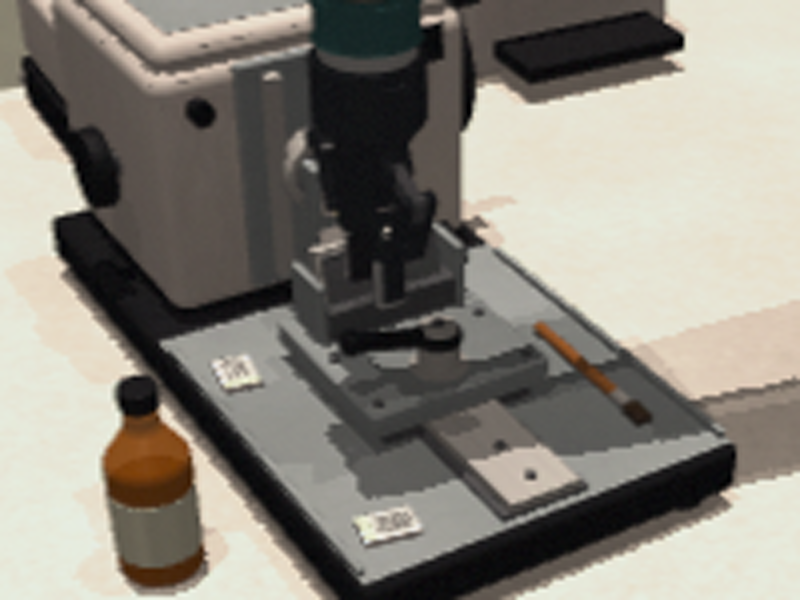

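Both views show the open fingers above the bar (scene crop ≈(375,285), bar at (390,340)), aligned with it. Descending.

```bash
python3 -m creep '[[-2,18,0,0,0.005,0.003,0.4],[0,18,0,0,0,0,0.4],[0,12,0,0,0,0,0.4],[0,5,0,0,0,0,0.4],[0,0,0,0,0,0,0.4]]'; python3 - <<'E'
from g import *
go(lev(.048,0,.106),Y0)
E
```

```text
time: 5.3
eef_pos: [0.6303, 0.0052, 0.122]
tool_rot: [[0.999, 0.024, -0.047], [0.047, -0.001, 0.999], [0.024, -1.0, -0.002]]
contact_force: [0.6, -0.2, -0.8]
width: 0.4
shift mm [-11.6  15.8   2.6] rot [0.002 0.    0.024] F [ 0.6 -0.2 -0.8] w 0.4 t 5.3
```

```bash
python3 -c "
from station import manip
s=manip.read_state();print(s['joint_positions'].round(3),s['dq'].round(3),s['time'])"
python3 -m creep '[[-6,5,1,0,0,0.012,0.4],[0,0,0,0,0,0,0.4]]'; python3 - <<'E'
from g import *
go(lev(.048,0,.106),Y0)
s=manip.read_state();print(s['joint_positions'].round(3),s['dq'].round(3),s['time'])
E
```

```text
[-9.500e-02  3.440e-01 -1.750e-01  1.028e+00  1.000e-03 -1.410e-01] [-0.001 -0.01   0.02   0.008  0.    -0.002] 5.3
time: 5.5
eef_pos: [0.6252, 0.0058, 0.1185]
tool_rot: [[0.999, 0.014, -0.047], [0.047, -0.002, 0.999], [0.013, -1.0, -0.003]]
contact_force: [-0.9, 0.0, 0.2]
width: 0.404
shift mm [-6.4 12.4  1.8] rot [0.003 0.001 0.013] F [-0.9  0.   0.2] w 0.404 t 5.5
[-9.400e-02  3.450e-01 -1.810e-01  1.031e+00 -1.000e-03 -1.400e-01] [-0.002 -0.013  0.032 -0.007  0.    -0.001] 5.5
```

```bash
python3 -m creep '[[-6,8,2,0,0,0.014,0.4],[-1,6,0,0,0,0,0.4],[0,0,0,0,0,0,0.4]]'; python3 - <<'E'
from g import *
go(lev(.048,0,.106),Y0)
E
```

```text
time: 5.8
eef_pos: [0.6183, 0.0076, 0.1044]
tool_rot: [[0.999, 0.0, -0.047], [0.047, -0.003, 0.999], [-0.0, -1.0, -0.003]]
contact_force: [-0.5, 0.6, 0.1]
width: 0.4
shift mm [ 0.7 -1.6 -0.4] rot [ 0.003  0.001 -0.   ] F [-0.5  0.6  0.1] w 0.4 t 5.8
```

```bash
python3 -m creep '[[0,0,0,0,0,0,0.2],[0,0,0,0,0,0,0.1],[0,0,0,0,0,0,0.1],[0,0,0,0,0,0,0.1]]' 20; python3 - <<'E'
from g import *
go(lev(.048,0,.106),Y0)
E
```

```text
time: 6.2
eef_pos: [0.6178, 0.0077, 0.104]
tool_rot: [[0.999, -0.001, -0.046], [0.046, -0.003, 0.999], [-0.001, -1.0, -0.003]]
contact_force: [0.3, -0.1, 0.3]
width: 0.138
shift mm [ 1.1 -2.  -0.6] rot [ 0.003  0.    -0.001] F [ 0.3 -0.1  0.3] w 0.138 t 6.2
```

```bash
cat >> g.py <<'E'
def st(dc=0):
    s=manip.read_state();R=np.array(s["tool_rot"]);p=np.array(s["eef_pos"])[:2]
    d=p-S-dc*np.array([-np.sin(Y0),np.cos(Y0)])
    print("t",s["time"],"ang pos",round(np.arctan2(d[1],d[0])-Y0,4),"r",round(np.hypot(*d)*1000,1),"toolyaw",round(np.arctan2(R[1,0],R[0,0])-Y0,4),"Ftool",(R.T@s["contact_force"]).round(1),"M",np.round(s["moment"],2),"z",round(s["eef_pos"][2],4),"w",round(s["width"],3))
E
python3 -c "from g import *;st()"
python3 -m creep '[[0,0,2,0,-0.04,0,0.1],[0,0,2,0,-0.04,0,0.1]]';python3 -c "from g import *;st()"
```

```text
t 6.2 ang pos 0.0117 r 46.9 toolyaw 0.0002 Ftool [ 0.3 -0.3 -0.2] M [ 0.06  0.08 -0.08] z 0.104 w 0.138
time: 6.4
eef_pos: [0.6175, 0.0112, 0.104]
tool_rot: [[0.992, -0.001, -0.127], [0.127, -0.003, 0.992], [-0.002, -1.0, -0.003]]
contact_force: [0.0, -0.3, 0.7]
width: 0.132
t 6.4 ang pos 0.0868 r 47.0 toolyaw 0.0813 Ftool [-0.  -0.7 -0.3] M [ 0.04  0.02 -0.14] z 0.104 w 0.132
```

```bash
python3 -m creep '[[0,0,1,0,-0.02,0,0.1],[0,0,1,0,-0.02,0,0.1]]';python3 -c "from g import *;st()"; python3 -m creep '[[0,0,1.5,0,-0.01,0,0.1],[0,0,0,0,0,0,0.1]]';python3 -c "from g import *;st()"
```

```text
time: 6.6
eef_pos: [0.6175, 0.0118, 0.104]
tool_rot: [[0.986, -0.001, -0.166], [0.166, -0.007, 0.986], [-0.002, -1.0, -0.006]]
contact_force: [0.5, -3.1, -0.2]
width: 0.135
t 6.6 ang pos 0.0992 r 47.0 toolyaw 0.1202 Ftool [ 0.   0.2 -3.2] M [-0.6  -0.03 -0.68] z 0.104 w 0.135
time: 6.8
eef_pos: [0.6175, 0.0117, 0.104]
tool_rot: [[0.985, -0.0, -0.172], [0.172, -0.009, 0.985], [-0.002, -1.0, -0.009]]
contact_force: [0.8, 0.5, -1.8]
width: 0.139
t 6.8 ang pos 0.096 r 47.0 toolyaw 0.1265 Ftool [0.9 1.8 0.4] M [ 0.11 -0.   -0.83] z 0.104 w 0.139
```

```bash
python3 -m creep '[[0,0,-2,0,0.06,0,0.1],[0,0,-2,0,0.04,0,0.1],[0,0,-2,0,0.04,0,0.1]]';python3 -c "from g import *;st()"; python3 -m creep '[[0,0,-1.5,0,0.02,0,0.1]]';python3 -c "from g import *;st()"; python3 -m creep '[[0,0,-1.5,0,0.02,0,0.1]]';python3 -c "from g import *;st()"
```

```text
time: 7.1
eef_pos: [0.6178, 0.0076, 0.104]
tool_rot: [[0.999, -0.001, -0.034], [0.034, -0.005, 0.999], [-0.001, -1.0, -0.005]]
contact_force: [-0.6, -1.9, -0.9]
width: 0.134
t 7.1 ang pos 0.0095 r 46.9 toolyaw -0.0119 Ftool [-0.7  0.9 -1.8] M [-0.37  0.04  0.33] z 0.104 w 0.134
time: 7.2
eef_pos: [0.6179, 0.0066, 0.104]
tool_rot: [[1.0, -0.001, -0.015], [0.015, -0.004, 1.0], [-0.001, -1.0, -0.004]]
contact_force: [0.7, -0.3, -0.7]
width: 0.135
t 7.2 ang pos -0.0116 r 46.9 toolyaw -0.0308 Ftool [ 0.7  0.7 -0.4] M [-0.01 -0.06  0.19] z 0.104 w 0.135
time: 7.3
eef_pos: [0.6179, 0.0057, 0.104]
tool_rot: [[1.0, -0.001, 0.004], [-0.004, -0.003, 1.0], [-0.001, -1.0, -0.003]]
contact_force: [0.5, 0.5, -0.7]
width: 0.137
t 7.3 ang pos -0.032 r 46.9 toolyaw -0.0504 Ftool [0.5 0.7 0.5] M [ 0.05 -0.02  0.09] z 0.104 w 0.137
```

```bash
for i in 1 ; do python3 -m creep '[[0,0,-2,0,0.02,0,0.1],[0,0,-2,0,0.02,0,0.1]]';python3 -c "from g import *;st()"; python3 -m creep '[[0,0,-2,0,0.01,0,0.1]]'; python3 -c "from g import *;st()"; done
```

```text
time: 7.5
eef_pos: [0.6178, 0.0039, 0.104]
tool_rot: [[0.999, -0.001, 0.045], [-0.045, 0.003, 0.999], [-0.001, -1.0, 0.003]]
contact_force: [0.4, 4.4, -0.1]
width: 0.135
t 7.5 ang pos -0.0697 r 46.8 toolyaw -0.0909 Ftool [0.2 0.1 4.4] M [ 0.93 -0.08  0.22] z 0.104 w 0.135
time: 7.6
eef_pos: [0.6178, 0.0039, 0.104]
tool_rot: [[0.999, -0.0, 0.053], [-0.053, 0.007, 0.999], [-0.001, -1.0, 0.007]]
contact_force: [1.6, 7.0, -0.2]
width: 0.137
t 7.6 ang pos -0.0703 r 46.9 toolyaw -0.0997 Ftool [1.2 0.3 7.1] M [ 1.27 -0.15  0.42] z 0.104 w 0.137
```

```bash
python3 -m creep '[[0,0,3,0,-0.06,0,0.1],[0,0,3,0,-0.045,0,0.1],[0,0,3,0,-0.045,0,0.1]]';python3 -c "from g import *;st()"; python3 -m creep '[[0,0,2,0,-0.03,0,0.1],[0,0,2,0,-0.03,0,0.1]]'; python3 -c "from g import *;st()"; python3 -m creep '[[0,0,2,0,-0.02,0,0.1]]'; python3 -c "from g import *;st()"
```

```text
time: 7.9
eef_pos: [0.6177, 0.0099, 0.104]
tool_rot: [[0.995, -0.001, -0.097], [0.097, 0.0, 0.995], [-0.001, -1.0, 0.0]]
contact_force: [-0.0, -0.9, -0.4]
width: 0.135
t 7.9 ang pos 0.0592 r 47.0 toolyaw 0.051 Ftool [-0.1  0.4 -0.9] M [-0.26 -0.06 -0.12] z 0.104 w 0.135
time: 8.1
eef_pos: [0.6173, 0.0127, 0.104]
tool_rot: [[0.988, -0.001, -0.157], [0.157, -0.003, 0.988], [-0.001, -1.0, -0.002]]
contact_force: [0.8, -2.2, -1.1]
width: 0.136
t 8.1 ang pos 0.118 r 47.0 toolyaw 0.1119 Ftool [ 0.4  1.1 -2.3] M [-0.4  -0.02 -0.17] z 0.104 w 0.136
time: 8.2
eef_pos: [0.6172, 0.0134, 0.104]
tool_rot: [[0.984, -0.0, -0.177], [0.177, -0.006, 0.984], [-0.001, -1.0, -0.006]]
contact_force: [0.4, -6.4, -1.4]
width: 0.139
t 8.2 ang pos 0.1325 r 47.0 toolyaw 0.1321 Ftool [-0.7  1.4 -6.3] M [-1.11 -0.19 -0.3 ] z 0.104 w 0.139
```

```bash
python3 -m creep '[[0,0,-3,0,0.055,0,0.1],[0,0,-3,0,0.055,0,0.1],[0,0,-3,0,0.05,0,0.1],[0,0,-3,0,0.05,0,0.1],[0,0,-2,0,0.03,0,0.1]]';python3 -c "from g import *;st()"; python3 -m creep '[[0,0,-2,0,0.02,0,0.1],[0,0,-2,0,0.02,0,0.1]]'; python3 -c "from g import *;st()"
```

```text
time: 8.7
eef_pos: [0.6178, 0.0031, 0.104]
tool_rot: [[0.998, -0.001, 0.063], [-0.063, 0.002, 0.998], [-0.001, -1.0, 0.002]]
contact_force: [0.0, 1.6, 1.0]
width: 0.134
t 8.7 ang pos -0.0871 r 46.8 toolyaw -0.1091 Ftool [-0.1 -1.   1.6] M [ 0.32 -0.01  0.22] z 0.104 w 0.134
time: 8.9
eef_pos: [0.6177, 0.0022, 0.104]
tool_rot: [[0.995, -0.0, 0.101], [-0.101, 0.01, 0.995], [-0.001, -1.0, 0.009]]
contact_force: [1.5, 7.0, -1.2]
width: 0.137
t 8.9 ang pos -0.1062 r 46.8 toolyaw -0.1471 Ftool [0.8 1.2 7.1] M [ 1.27 -0.16  0.6 ] z 0.104 w 0.137
```

```bash
python3 -m creep '[[0,0,3,0,-0.065,0,0.1],[0,0,3,0,-0.06,0,0.1],[0,0,3,0,-0.055,0,0.1],[0,0,3,0,-0.055,0,0.1],[0,0,3,0,-0.05,0,0.1],[0,0,2,0,-0.03,0,0.1]]';python3 -c "from g import *;st()"; python3 -m creep '[[0,0,2,0,-0.03,0,0.1],[0,0,2,0,-0.02,0,0.1]]'; python3 -c "from g import *;st()"
```

```text
time: 9.5
eef_pos: [0.6169, 0.015, 0.104]
tool_rot: [[0.976, -0.001, -0.218], [0.218, -0.001, 0.976], [-0.001, -1.0, -0.001]]
contact_force: [0.2, -4.7, -1.3]
width: 0.137
t 9.5 ang pos 0.1681 r 47.0 toolyaw 0.1731 Ftool [-0.8  1.3 -4.6] M [-0.72 -0.15 -0.36] z 0.104 w 0.137
time: 9.7
eef_pos: [0.6169, 0.0151, 0.1041]
tool_rot: [[0.965, 0.001, -0.262], [0.262, -0.009, 0.965], [-0.001, -1.0, -0.009]]
contact_force: [1.7, -5.3, -2.4]
width: 0.138
t 9.7 ang pos 0.1699 r 47.0 toolyaw 0.2187 Ftool [ 0.2  2.4 -5.6] M [-0.97 -0.31 -1.05] z 0.1041 w 0.138
```

Stop now at +0.17. Back to the minus side (expect about -0.14).

```bash
python3 -m creep '[[0,0,-3,0,0.08,0,0.1],[0,0,-3,0,0.06,0,0.1],[0,0,-3,0,0.055,0,0.1],[0,0,-3,0,0.055,0,0.1],[0,0,-3,0,0.055,0,0.1],[0,0,-3,0,0.05,0,0.1],[0,0,-2,0,0.02,0,0.1]]';python3 -c "from g import *;st()"; python3 -m creep '[[0,0,-2,0,0.03,0,0.1],[0,0,-2,0,0.02,0,0.1]]'; python3 -c "from g import *;st()"
```

```text
time: 10.4
eef_pos: [0.6176, 0.0005, 0.104]
tool_rot: [[0.993, -0.0, 0.116], [-0.116, 0.005, 0.993], [-0.001, -1.0, 0.005]]
contact_force: [1.9, 3.3, -0.7]
width: 0.134
t 10.4 ang pos -0.1424 r 46.8 toolyaw -0.1621 Ftool [1.5 0.7 3.5] M [ 0.54 -0.15 -0.01] z 0.104 w 0.134
time: 10.6
eef_pos: [0.6174, -0.0009, 0.104]
tool_rot: [[0.986, 0.001, 0.164], [-0.164, 0.011, 0.986], [-0.001, -1.0, 0.011]]
contact_force: [1.7, 8.5, -1.6]
width: 0.138
t 10.6 ang pos -0.1733 r 46.7 toolyaw -0.2113 Ftool [0.3 1.7 8.7] M [ 1.37 -0.37  0.46] z 0.104 w 0.138
```

```bash
python3 -m creep '[[0,0,3,0,-0.08,0,0.1],[0,0,3,0,-0.07,0,0.1],[0,0,3,0,-0.06,0,0.1],[0,0,3,0,-0.06,0,0.1],[0,0,3,0,-0.06,0,0.1],[0,0,3,0,-0.055,0,0.1],[0,0,3,0,-0.055,0,0.1],[0,0,3,0,-0.05,0,0.1]]';python3 -c "from g import *;st()"; python3 -m creep '[[0,0,2,0,-0.03,0,0.1],[0,0,2,0,-0.03,0,0.1]]'; python3 -c "from g import *;st()"
```

```text
time: 11.4
eef_pos: [0.6155, 0.0203, 0.104]
tool_rot: [[0.944, 0.0, -0.329], [0.329, 0.004, 0.944], [0.002, -1.0, 0.004]]
contact_force: [0.8, -0.6, -2.1]
width: 0.132
t 11.4 ang pos 0.2861 r 47.0 toolyaw 0.2886 Ftool [ 0.5  2.1 -0.8] M [-0.17 -0.23 -0.18] z 0.104 w 0.132
time: 11.6
eef_pos: [0.6145, 0.023, 0.104]
tool_rot: [[0.922, 0.001, -0.386], [0.386, 0.001, 0.922], [0.002, -1.0, 0.001]]
contact_force: [0.8, -1.9, -1.9]
width: 0.135
t 11.6 ang pos 0.3458 r 47.0 toolyaw 0.3501 Ftool [-0.   1.9 -2.1] M [-0.25 -0.26 -0.08] z 0.104 w 0.135
```

```bash
python3 -m creep '[[-0.3,0,5,0,-0.105,0,0.1],[-0.3,0,5,0,-0.105,0,0.1],[-0.3,0,5,0,-0.105,0,0.1],[-0.3,0,5,0,-0.105,0,0.1],[-0.3,0,5,0,-0.105,0,0.1]]';python3 -c "from g import *;st()"
```

```text
time: 12.1
eef_pos: [0.5997, 0.0419, 0.104]
tool_rot: [[0.589, 0.003, -0.808], [0.808, 0.0, 0.589], [0.002, -1.0, -0.002]]
contact_force: [1.7, -0.5, -2.0]
width: 0.135
t 12.1 ang pos 0.864 r 46.8 toolyaw 0.8947 Ftool [ 0.6  2.  -1.7] M [-0.05 -0.2  -0.12] z 0.104 w 0.135
```

```bash
python3 -m creep '[[-0.3,0,5,0,-0.105,0,0.1],[-0.3,0,5,0,-0.105,0,0.1],[-0.3,0,5,0,-0.105,0,0.1],[-0.3,0,4,0,-0.08,0,0.1]]';python3 -c "from g import *;st()"
```

```text
time: 12.5
eef_pos: [0.5829, 0.0495, 0.104]
tool_rot: [[0.215, 0.006, -0.977], [0.977, -0.0, 0.215], [0.001, -1.0, -0.005]]
contact_force: [2.4, -0.6, -1.9]
width: 0.136
t 12.5 ang pos 1.2632 r 46.1 toolyaw 1.3074 Ftool [-0.   1.9 -2.4] M [ 0.02 -0.39 -0.09] z 0.104 w 0.136
```

```bash
python3 -m creep '[[-0.2,0,4,0,-0.07,0,0.1],[-0.2,0,4,0,-0.07,0,0.1],[-0.1,0,3,0,-0.04,0,0.1]]';python3 -c "from g import *;st()"; python3 -m creep '[[0,0,2.5,0,-0.03,0,0.1],[0,0,2,0,0,0,0.1]]';python3 -c "from g import *;st()"
```

```text
time: 12.8
eef_pos: [0.5744, 0.0506, 0.1041]
tool_rot: [[0.027, 0.011, -1.0], [1.0, -0.0, 0.027], [-0.0, -1.0, -0.011]]
contact_force: [4.7, -0.0, -6.1]
width: 0.137
t 12.8 ang pos 1.4509 r 45.7 toolyaw 1.4973 Ftool [ 0.1  6.1 -4.7] M [ 0.02 -0.73  0.  ] z 0.1041 w 0.137
time: 13.0
eef_pos: [0.5738, 0.0506, 0.1042]
tool_rot: [[-0.004, 0.02, -1.0], [1.0, 0.0, -0.004], [-0.0, -1.0, -0.02]]
contact_force: [6.7, 0.4, -7.1]
width: 0.137
t 13.0 ang pos 1.4642 r 45.7 toolyaw 1.5282 Ftool [ 0.4  7.2 -6.5] M [ 0.13 -1.07 -0.43] z 0.1042 w 0.137
```

```bash
python3 -m creep '[[4,0,0.2,0,0,0,0.1],[4,0,0.2,0,0,0,0.1],[4,0,0.2,0,0,0,0.1],[4,0,0.2,0,0,0,0.1],[4,0,0.2,0,0,0,0.1]]' 25;python3 -c "from g import *;st()"
```

```text
time: 13.5
eef_pos: [0.5737, 0.0555, 0.1038]
tool_rot: [[0.009, 0.02, -1.0], [0.999, -0.035, 0.009], [-0.035, -0.999, -0.021]]
contact_force: [1.2, -7.3, -1.5]
width: 0.133
t 13.5 ang pos 1.4706 r 50.6 toolyaw 1.5151 Ftool [-7.2  1.7 -1.2] M [-1.32 -0.04 -0.24] z 0.1038 w 0.133
```

```bash
python3 -c "
from g import *;go(lev(.047,1.5,.104,.01),Y0+1.5)"; python3 -m creep '[[7,0,0.3,0,0,-0.01,0.1],[7,0,0.3,0,0,-0.01,0.1],[7,0,0.3,0,0,-0.01,0.1],[7,0,0.3,0,0,-0.01,0.1]]' 25;python3 -c "
from g import *;st();go(lev(.047,1.5,.104,.01),Y0+1.5)
from station import viewer
import cv2
f=viewer.grab_frame('top')['pixels'][:,:,::-1][145:295,320:520]; cv2.imwrite('pics/t2.png',cv2.resize(f,None,fx=4,fy=4,interpolation=2))
f=viewer.grab_frame('scene')['pixels'][:,:,::-1][80:230,200:400]; cv2.imwrite('pics/s2.png',cv2.resize(f,None,fx=4,fy=4,interpolation=2))
"
```

```text
shift mm [ 6.4 -0.4  2.1] rot [ 0.021  0.015 -0.035] F [ 1.2 -7.3 -1.5] w 0.133 t 13.5
time: 13.9
eef_pos: [0.573, 0.0705, 0.1038]
tool_rot: [[0.017, 0.02, -1.0], [1.0, -0.025, 0.016], [-0.024, -1.0, -0.02]]
contact_force: [1.0, -8.8, -1.4]
width: 0.14
t 13.9 ang pos 1.4946 r 65.5 toolyaw 1.5077 Ftool [-8.7  1.7 -1.1] M [-1.63 -0.02  0.01] z 0.1038 w 0.14
shift mm [-8.5  0.   1.1] rot [ 0.02   0.008 -0.024] F [ 1.  -8.8 -1.4] w 0.14 t 13.9
```

View pics/t2.png

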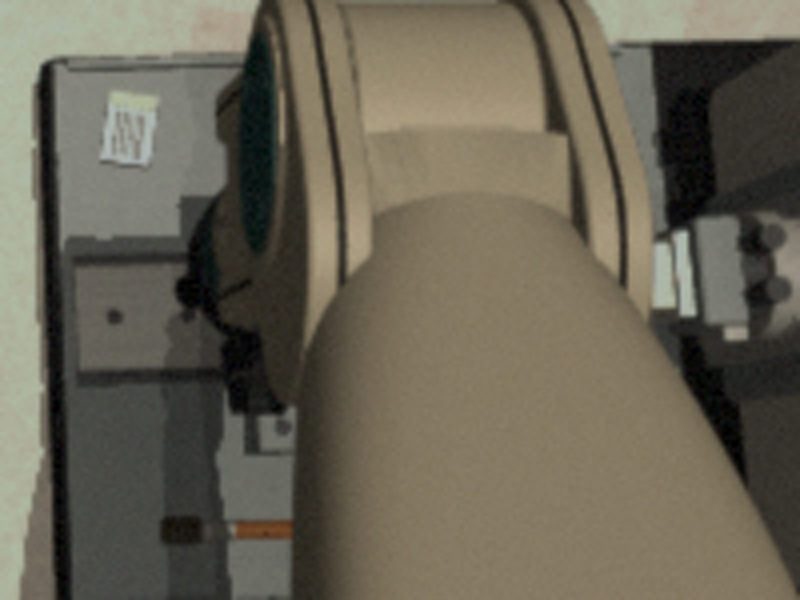

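View pics/s2.png

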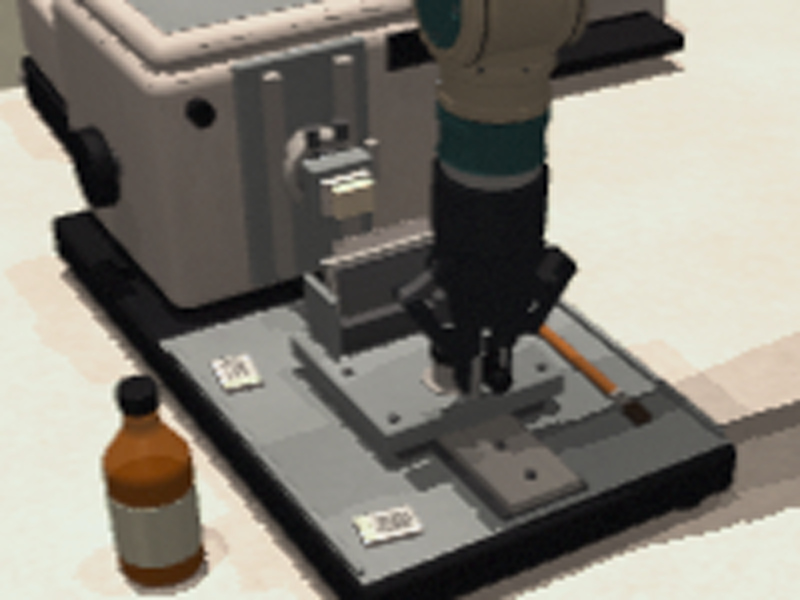

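The carriage is following (near corner now at zoom (245,455), was (293,450)). Continue to the stop.

```bash
python3 -m creep '[[7,0,0.4,0,0,-0.01,0.1],[7,0,0.4,0,0,-0.01,0.1],[7,0,0.4,0,0,-0.01,0.1],[7,0,0.4,0,0,-0.01,0.1],[7,0,0.4,0,0,-0.01,0.1]]' 25;python3 -c "from g import *;st(.04)"; python3 -m creep '[[6,0,0.4,0,0,-0.01,0.1],[6,0,0.3,0,0,-0.01,0.1]]';python3 -c "from g import *;st(.05)"
```

```text
time: 14.5
eef_pos: [0.572, 0.089, 0.1039]
tool_rot: [[0.022, 0.021, -1.0], [1.0, -0.013, 0.022], [-0.013, -1.0, -0.021]]
contact_force: [0.8, -8.9, -0.6]
width: 0.135
t 14.5 ang pos 1.4598 r 44.1 toolyaw 1.5024 Ftool [-8.9  0.7 -1. ] M [-1.84  0.01  0.12] z 0.1039 w 0.135
time: 14.7
eef_pos: [0.5717, 0.0943, 0.1039]
tool_rot: [[0.024, 0.021, -0.999], [1.0, -0.01, 0.023], [-0.009, -1.0, -0.021]]
contact_force: [1.7, -8.3, -0.6]
width: 0.135
t 14.7 ang pos 1.4475 r 39.5 toolyaw 1.5009 Ftool [-8.2  0.7 -1.9] M [-1.87  0.01  0.09] z 0.1039 w 0.135
```

```bash
python3 -m creep '[[6,0,0.3,0,0,-0.01,0.1],[6,0,0.3,0,0,0,0.1],[6,0,0.3,0,0,0,0.1]]';python3 -c "from g import *;st(.05)"; python3 -m creep '[[6,0,0.3,0,0,0,0.1],[6,0,0.3,0,0,0,0.1]]';python3 -c "from g import *;st(.05)"
```

```text
time: 15.0
eef_pos: [0.5713, 0.1006, 0.1038]
tool_rot: [[0.027, 0.021, -0.999], [0.999, -0.028, 0.027], [-0.027, -0.999, -0.022]]
contact_force: [1.2, -15.8, -2.4]
width: 0.134
t 15.0 ang pos 1.4664 r 45.8 toolyaw 1.497 Ftool [-15.7   2.9  -1.6] M [-3.02 -0.1   0.16] z 0.1038 w 0.134
time: 15.2
eef_pos: [0.5714, 0.1006, 0.1036]
tool_rot: [[0.033, 0.021, -0.999], [0.998, -0.057, 0.031], [-0.056, -0.998, -0.023]]
contact_force: [1.3, -17.1, -0.3]
width: 0.132
t 15.2 ang pos 1.4647 r 45.8 toolyaw 1.4918 Ftool [-17.    1.3  -1.8] M [-3.06 -0.07  0.18] z 0.1036 w 0.132
```

```bash
python3 -m creep '[[0,0,-2,0.01,0.04,-0.02,0.1],[0,0,-4,0.01,0.09,-0.02,0.1],[-0.3,0,-5,0,0.105,-0.02,0.1],[-0.3,0,-5,0,0.105,0,0.1]]' 20;python3 -c "from g import *;st(.05)"
```

```text
time: 15.6
eef_pos: [0.587, 0.0983, 0.1041]
tool_rot: [[0.371, 0.008, -0.928], [0.928, 0.01, 0.372], [0.012, -1.0, -0.004]]
contact_force: [-0.2, 0.8, -0.9]
width: 0.134
t 15.6 ang pos 1.1255 r 47.0 toolyaw 1.144 Ftool [0.7 0.9 0.5] M [-0.11 -0.01  0.21] z 0.1041 w 0.134
```

```bash
python3 -m creep '[[-0.2,0,-5,0,0.105,0,0.1],[-0.2,0,-5,0,0.105,0,0.1],[-0.2,0,-5,0,0.105,0,0.1],[-0.2,0,-5,0,0.105,0,0.1],[-0.2,0,-5,0,0.105,0,0.1]]' 20;python3 -c "from g import *;st(.05)"
```

```text
time: 16.1
eef_pos: [0.6065, 0.0836, 0.1041]
tool_rot: [[0.797, 0.005, -0.603], [0.603, 0.011, 0.797], [0.01, -1.0, 0.006]]
contact_force: [0.4, 0.6, -1.1]
width: 0.136
t 16.1 ang pos 0.6018 r 47.4 toolyaw 0.6014 Ftool [0.7 1.1 0.2] M [-0.21  0.05  0.19] z 0.1041 w 0.136
```

```bash
python3 -m creep '[[-0.2,0,-5,0,0.1,0,0.1],[-0.2,0,-5,0,0.1,0,0.1],[-0.2,0,-4.5,0,0.09,0,0.1],[0,0,-3,0,0.06,0,0.1]]' 20;python3 -c "from g import *;st(.05)"
```

```text
time: 16.5
eef_pos: [0.614, 0.0689, 0.1041]
tool_rot: [[0.96, 0.002, -0.282], [0.282, 0.014, 0.959], [0.006, -1.0, 0.013]]
contact_force: [0.4, 1.7, -0.7]
width: 0.137
t 16.5 ang pos 0.2537 r 47.4 toolyaw 0.2392 Ftool [0.9 0.8 1.5] M [-0.14  0.1   0.21] z 0.1041 w 0.137
```

```bash
python3 -m creep '[[0,0,-3,0,0.06,0,0.1],[0,0,-3,0,0.06,0,0.1],[0,0,-3,0,0.06,0,0.1],[0,0,-3,0,0.06,0,0.1]]' 20;python3 -c "from g import *;st(.05)"; python3 -m creep '[[0,0,-3,0,0.05,0,0.1],[0,0,-3,0,0.05,0,0.1],[0,0,-3,0,0.05,0,0.1]]' 20;python3 -c "from g import *;st(.05)"
```

```text
time: 16.9
eef_pos: [0.6158, 0.0578, 0.1041]
tool_rot: [[0.999, 0.0, -0.038], [0.038, 0.016, 0.999], [0.001, -1.0, 0.016]]
contact_force: [0.7, 1.4, -1.2]
width: 0.131
t 16.9 ang pos 0.0151 r 47.2 toolyaw -0.0079 Ftool [0.7 1.2 1.4] M [-0.13 -0.02  0.13] z 0.1041 w 0.131
time: 17.2
eef_pos: [0.6155, 0.0508, 0.104]
tool_rot: [[0.993, -0.0, 0.115], [-0.115, 0.021, 0.993], [-0.003, -1.0, 0.021]]
contact_force: [1.1, 3.0, -1.1]
width: 0.135
t 17.2 ang pos -0.1352 r 47.0 toolyaw -0.1619 Ftool [0.7 1.2 3.1] M [ 0.11 -0.1   0.07] z 0.104 w 0.135
```

Closed past zero. Release, centre and lift.

```bash
python3 -m creep '[[0,0,0,0,0,0,0.1],[0,0,0,0,0,0,0.4],[0,0,0,0,0,0,0.4],[0,0,0,0,0,0,0.4],[0,-10,0,0,0,0,0.4],[0,-20,0,0,0,0,0.4],[0,-30,0,0,0,0,0.4],[0,-40,0,0,0,0,0.4],[0,-40,0,0,0,0,0.4],[0,-40,0,0,0,0,0.4]]';python3 -c "from g import *;st(.05)"
```

```text
time: 18.2
eef_pos: [0.6101, 0.0469, 0.2857]
tool_rot: [[0.994, -0.017, 0.112], [-0.112, 0.022, 0.993], [-0.019, -1.0, 0.02]]
contact_force: [0.1, -0.3, -1.0]
width: 0.4
t 18.2 ang pos -0.2372 r 42.1 toolyaw -0.1584 Ftool [ 0.2  1.  -0.3] M [-0.03 -0.02 -0.04] z 0.2857 w 0.4
```

Clear of the lever. Raise and move off toward the front so the top camera sees it.

```bash
python3 -m creep '[[0,-40,0,0,0,0,0.4],[0,-40,10,0,0,0,0.4],[-10,-30,40,0,0,0,0.4],[-20,0,45,0,0,0,0.4],[-20,0,45,0,0,0,0.4],[-20,0,45,0,0,0,0.4],[-20,0,45,0,0,0,0.4],[-20,0,45,0,0,0,0.4],[0,0,0,0,0,0,0.4],[0,0,0,0,0,0,0.4]]';python3 -c "
from station import viewer
import cv2
f=viewer.grab_frame('top')['pixels'][:,:,::-1];cv2.imwrite('pics/t3full.png',f);f=f[145:295,320:520]; cv2.imwrite('pics/t3.png',cv2.resize(f,None,fx=4,fy=4,interpolation=2))
f=viewer.grab_frame('scene')['pixels'][:,:,::-1];cv2.imwrite('pics/s3.png',f)
"
```

```text
time: 19.2
eef_pos: [0.5339, 0.3357, 0.4259]
tool_rot: [[0.993, 0.012, 0.113], [-0.114, 0.027, 0.993], [0.009, -1.0, 0.029]]
contact_force: [-0.6, -0.7, 0.3]
width: 0.4
```

View pics/t3.png

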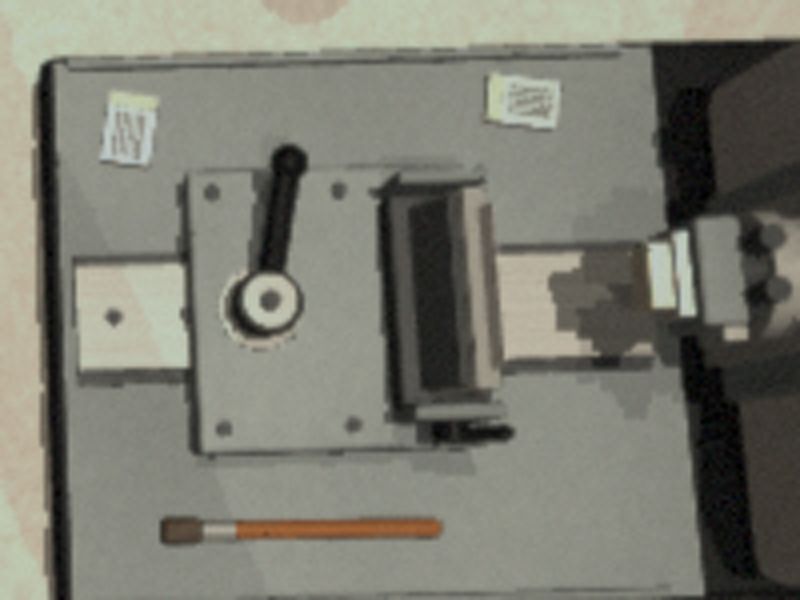

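View pics/s3.png

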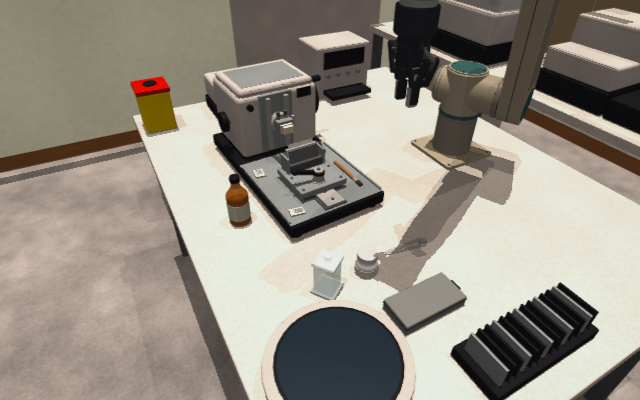

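The hub went from zoom (370,297) to (270,300), the lever points slightly past home with its ball at (289,160), and the cassettes and brush have not moved. I'll check the numbers, then sign off.

```bash
python3 - <<'E'
from h import *
q=lambda X,Y,z:w(320+X/4,145+Y/4,z)
H=q(270,299.5,.122);B=q(289,160,.1285);H0=q(370,297,.122);d=(B-H)
print(np.linalg.norm(H-H0),np.arctan2(d[1],d[0])-np.radians(2.65))
print(np.linalg.norm(q(188,172,.087)-q(280,172,.087)))
from station import sign_off; print(sign_off())
E
```

```text
0.05037621388356523 -0.16763613249741047
0.04888288961444217
the job is handed in; nothing more can be done
None
```

The job is done and handed in at about 19 s of the 54 s allowed; no verdict was reported.

- **Freeing the lever:** I pinched the handle at 20 N and worked it to and fro. It came free after six strokes. My side pushes stayed under about 9 N.
- **Opening it:** I swung it to its open stop. The push met the stop at about 1.5 rad; my position estimate read 1.46, because my stud position was off by about 1.5 mm.
- **Drawing the carriage back:** I pulled it until it met the stop, where the pull rose to 17 N.
- **Clamping:** I swung the lever past its home position, let go and lifted clear.

**Last checks:**
- **Carriage:** the final top view put its travel at 50.4 mm from the hub and 48.9 mm from its edge. Both are within measuring error of the 50 mm stop.
- **Lever:** it read -0.17 rad in the picture and about -0.15 rad from the arm, so it is closed beyond home.
- **Surroundings:** the brush and cassettes had not moved in the final pictures, and nothing on the bench looked shifted. The knife holder was not touched as far as I could tell.
- **Robot:** the gripper was in free air with no real contact force.

The pictures agree with the arm readings, and no check failed.

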